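# Make up the gluing kit and the finishing kit for the mosaic class

### The job

Make up two kits for the mosaic class: put the glue jar and the tile press into the two-compartment tray, and the sanding float, the larger tin and the smaller tin into the three-compartment tray, each in the compartment meant for it (press in the larger and jar in the smaller; float in the long one, larger tin in the larger of the other two, smaller tin in the smallest). Set everything down upright and flat on the tray floor without dropping it, and leave the pile of offcuts alone.

Things in the scene. Friction and masses are not known exactly. Their poses are not given: they have to be found in the camera images.
- big_tin_mid (a point): The larger bare-metal tin: upright closed cylinder 58 mm across, 60 mm tall, about 0.3 kg. This point is its centre, 30 mm above its underside; z is its axis, up.
- small_tin_mid (a point): The smaller bare-metal tin: upright closed cylinder 42 mm across, 50 mm tall, about 0.12 kg. This point is its centre, 25 mm above its underside; z is its axis, up.
- jar_mid (a point): Glue jar: white upright jar 50 mm across with a black screw lid, 72 mm tall, about 0.14 kg. This point is its centre, 36 mm above its underside; z is its axis, up.
- float_grip (a point): Sanding float: cork sole 50 mm (its x) by 96 mm (its y) by 12 mm thick, with a wooden grip bar on top 24 mm (x) by 80 mm (y), from 12 to 60 mm above the underside; about 0.13 kg. This point is the centre of the grip bar, 36 mm above the underside; z is up. It is the same turned half round.
- press_grip (a point): Tile press: square wooden sole 60 x 60 mm, 14 mm thick, with an upright round dark handle 28 mm across in its middle, top 66 mm above the underside; about 0.15 kg. This point is the middle of the handle, 40 mm above the underside; z is up.
- tray3: Finishing-kit tray, fixed, 174 mm (x, away from the robot at yaw 0) by 172 (y). Grey floor 3 mm thick, black 4 mm walls up to 10 mm above the table. Origin: centre of its underside. THREE compartments, inner x by y, centre: long 76 x 164 at (-45, 0), for the float, its length along y; larger 86 x 90 at (40, 37), for the larger tin; smallest 86 x 70 at (40, -47), for the smaller tin.
- tray2: Gluing-kit tray, fixed, 108 mm (x, away from the robot at yaw 0) by 184 (y). Grey floor 3 mm thick, black 4 mm walls up to 10 mm above the table. Origin: centre of its underside. TWO compartments, inner x by y, centre: larger 100 x 96 at (0, 40), for the tile press; smaller 100 x 76 at (0, -50), for the glue jar.
- offcuts_mid (a point): Bystander: little pile of flat wooden offcuts, 60 (x) x 110 (y) x 24 mm, beyond the work. This point is its centre, 12 mm up. Leave it alone.
There are look-alikes about, which are no part of the job. Leave any pink or purple look-alike of the part that bears float_grip alone.

How it is judged:
At the end, for the whole second after the job is handed in: Each of the five things stands upright (within 0.06 rad), at rest on the tray floor (height within 3 mm), anywhere inside its own compartment: press in the larger, jar in the smaller of two; float in the long one, larger tin in the larger, smaller tin in the smallest of three (x of big_tin_mid in the frame of tray3 between 0.022 and 0.058 m and y of big_tin_mid in the frame of tray3 between 0.017 and 0.057 m and z of big_tin_mid in the frame of tray3 between 0.03 and 0.036 m and angle between each of big_tin_mid, small_tin_mid, float_grip, press_grip, jar_mid's own z axis and vertical below 0.06 rad and linear speed of each of big_tin, small_tin, float, press, jar below 0.02 m/s and x of small_tin_mid in the frame of tray3 between 0.014 and 0.066 m and y of small_tin_mid in the frame of tray3 between -0.065 and -0.029 m and z of small_tin_mid in the frame of tray3 between 0.025 and 0.031 m and x of float_grip in the frame of tray3 between -0.062 and -0.028 m and y of float_grip in the frame of tray3 between -0.038 and 0.038 m and z of float_grip in the frame of tray3 between 0.036 and 0.042 m and x of press_grip in the frame of tray2 between -0.024 and 0.024 m and y of press_grip in the frame of tray2 between 0.018 and 0.062 m and z of press_grip in the frame of tray2 between 0.04 and 0.046 m and x of jar_mid in the frame of tray2 between -0.029 and 0.029 m and y of jar_mid in the frame of tray2 between -0.067 and -0.033 m and z of jar_mid in the frame of tray2 between 0.036 and 0.042 m); the robot touches nothing.
It fails at once if the offcuts are disturbed (moved more than 30 mm) (distance of offcuts_mid from where it was at the start of the episode above 0.03 m).
It fails at once if a tin, the jar, the float or the press is dropped (falls free, faster than 0.6 m/s: from about 20 mm or more) ((linear speed of big_tin above 0.6 m/s and contact force between the fingers and big_tin below 0.3 N) or (linear speed of small_tin above 0.6 m/s and contact force between the fingers and small_tin below 0.3 N) or (linear speed of float above 0.6 m/s and contact force between the fingers and float below 0.3 N) or (linear speed of press above 0.6 m/s and contact force between the fingers and press below 0.3 N) or (linear speed of jar above 0.6 m/s and contact force between the fingers and jar below 0.3 N)).
It also fails if it takes over 122 s, if anything falls off the work surface, if the arm or the gripper's body presses on something with over 40 N, if the wrist force passes 120 N, or if a joint passes its speed limit or range.

### The arm

A 7-joint arm with a two-finger parallel gripper is mounted at the origin on the work surface. World frame = base frame: x ahead of the robot, y to its left, z up, the work surface at z = 0. Lengths are in m, angles in rad, forces in N, time in s.
With the tool pointing down it reaches from about 0.4 to 0.875 m from the base axis. Payload 6.5 kg.
Tool frame: the origin (TCP) lies at the very end of the fingers, on their centre line; the grasp point (between the pads) lies 19 mm behind it (robot.tcp_to_grasp is the distance from the TCP to the grasp point, in m); z points along the fingers, y is the line along which they close (so a half turn about z gives the same grasp; the last joint's range is limited). The gripper opens to 88 mm and grips with 3 to 60 N. Pads are 18 mm wide; open, the fingers measure 123 mm over their backs; the gripper's body (75 mm by 187 mm) begins 45 mm behind the grasp point.
Start: joints at [-1.288, 0.536, -0.004, 1.538, 0.003, 1.067, -0.071], TCP at [0.222, 0.611, 0.239] pointing down, gripper open.
Joint ranges: [-2.7, 2.7], [-0.37, 2.16], [-1.27, 1.26], [0.24, 2.4], [-1.31, 4.45], [0.19, 1.91], [-2.76, 2.76]. Speed limits (rad/s): [2.39, 2.39, 3.14, 3.14, 3.14, 3.14, 3.14].

### API

Orientations are given as a 3x3 rotation matrix whose columns are the frame's x, y, z axes.
In Python, from workcell import robot gives the robot as it stands. The module is installed in compiled form; this text tells all that it offers.
- The arm moves only by the tool move_arm, never from a script. Its argument "targets" is a list that holds one entry, the list of rows, each a list of 4 numbers: the shift along the tool's x, y, z scaled (see below), then the turn about the tool's z scaled (see below). In form: [[[tx, ty, tz, twist], ...]]. A call has 1 to 5 rows; each row shifts and turns the commanded pose from where the row before left it, along the tool's axes as they then stand; what a row does not reach is not made up. The controller multiplies each number of a shift by 25 mm and each number of a turn by 6 degrees. A row lasts 1/12 s, in which the tool goes at most 41.7 mm and 7.16 degrees, less where a joint would pass 70% of its speed; a pose out of reach is approached as far as the arm can. A call with a number of a shift or a turn outside -1 to 1 is refused whole. A call with a gripper value outside its range is refused whole. "claw" is the gripper's target within -1 to 1 (fully open at 1, half-way at 0, shut at -1), set as the call begins (left out, the last holds). The fingers move at their own pace and stop on an object; the grip force is fixed at half the most. Time passes only in rows, so rows that do not move let the fingers close. It gives the time, the measured TCP pose, the force, the opening and the grip force at its end, in the units of the state.
- robot.read_state(): the state, without advancing time (a new reading comes with each control period).
- robot.get_image(name): name is "scene" or "top" or "wrist"; returns a dict with "image" (480x640x3 uint8, red, green, blue), "fx", "fy", "cx", "cy" (pixels), "R" (3x3) and "t" (3): a world point X has camera coordinates R X + t; the wrist camera has in their place "T_tool_cam" (4x4, takes a point from camera to tool coordinates, whose origin is the TCP and whose axes are the flange's). Camera axes: x right, y down, z forward; pixel columns grow to the right and rows downward; lengths in m; the calibration is good to about 2 mm. A picture is of the moment at which its call begins: read the wrist's pose just before it. There is no depth.
- robot.job_done(): hands the job in; it is judged then, once.
Trained networks look in a picture, given as the dict that the camera call returned (one of the last four; its "shot" number tells which), for a name from the list of things; names that differ only in an ending like _2 or _b are one class to them, and where a whole thing is asked for, a point or a joint stands for the part that bears it (a point fixed in the world has none). Each returns a list of dicts, best first, with "p" (0 to 1); they miss things now and then, are a little off and sometimes report something else, mostly with a low value. They report only what shows in the picture. A call takes as long as a camera call. They do not tell look-alikes from the thing itself.
- robot.search_frame(thing, picture): "point" ([column, row] in pixels, amid what is visible of it).
- robot.regions_of(thing, picture): "mask" (480x640 bool, what is visible of it) and "point" ([column, row] in pixels, amid what is visible of it).
The state is a dict: "t": time; "joint_pos": joint angles; "dq": joint speeds; "effort": joint torques, N m; "tool_pos": TCP position; "eef_rot": TCP orientation; "contact_force": force on the tool from outside, world axes, zero at the start; "moment": the same for the moment, N m; "gripper_width": opening from 0.0 (shut) to 1.0 (fully open); "grip_force": force on a finger pad.
Only numpy, scipy, OpenCV 4.12 (cv2) and the standard library are available. Lean on these libraries where they do the work, as an engineer would, in place of code of your own. Each camera call takes 0.05 s, during which the arm holds its last target. There are 200 camera calls.

## Working session

There is one attempt and no reset: what is moved stays moved. The work goes in short steps, Python scripts to look and compute and a tool call to move; the robot and the scene stay as the last step left them, time stands still between calls to the robot, and variables do not carry over. Pictures are saved under pics/ and viewed, at most 14 in all, crops included, and the job is handed in when it is done.

Besides the shell and the picture viewer there is one more tool, called after ">>>" by a JSON object that holds its "name" and its "arguments", one argument or row to a line. move_arm: Moves the arm, as the interface text tells. Its arguments: {"type":"object","properties":{"targets":{"type":"array","items":{"type":"array","items":{"type":"array","items":{"type":"number"}}}},"claw":{"type":"number"}},"required":["targets"]}

```bash
mkdir -p pics
cat > h.py <<'E'
import numpy as np, cv2
from workcell import robot
def save(im,n): cv2.imwrite('pics/'+n+'.png',cv2.cvtColor(np.ascontiguousarray(im),cv2.COLOR_RGB2BGR))
def ray(p,uv,z):
    d=np.array([(uv[0]-p['cx'])/p['fx'],(uv[1]-p['cy'])/p['fy'],1.0]); R=np.array(p['R']); t=np.array(p['t'])
    c=-R.T@t; w=R.T@d; return c+w*(z-c[2])/w[2]
def proj(p,X):
    x=np.array(p['R'])@np.array(X)+np.array(p['t']); return np.array([p['fx']*x[0]/x[2]+p['cx'],p['fy']*x[1]/x[2]+p['cy']])
Z=dict(big_tin_mid=.03,small_tin_mid=.025,jar_mid=.036,float_grip=.036,press_grip=.04,tray3=.003,tray2=.003,offcuts_mid=.012)
E
python3 - <<'E'
from h import *
s=robot.read_state(); print(s['t'],s['tool_pos'],np.round(s['eef_rot'],3).tolist(),s['gripper_width'])
for c in ['top','scene']:
    p=robot.get_image(c); save(p['image'],c); R=np.array(p['R']);print(c,-R.T@np.array(p['t']),R[2],p['fx'])
    for n,z in Z.items():
        for d in robot.search_frame(n,p)[:4]: print(n,round(d['p'],2),np.round(d['point']),np.round(ray(p,d['point'],z),3)[:2])
E
```

```text
0.0 [0.22198018 0.61027379 0.2378307 ] [[-0.94, 0.342, -0.0], [0.342, 0.94, -0.002], [-0.0, -0.002, -1.0]] 0.9988845600037259
top [ 0.3263103  -0.01772613  1.29549501] [ 0.09016944  0.0044259  -0.9959166 ] 498.94112693981515
big_tin_mid 0.71 [354. 136.] [ 0.702 -0.099]
small_tin_mid 0.54 [276. 147.] [0.671 0.101]
jar_mid 0.67 [273. 239.] [0.43  0.103]
float_grip 0.97 [386. 291.] [ 0.302 -0.183]
float_grip 0.86 [453. 283.] [ 0.325 -0.35 ]
float_grip 0.81 [348. 235.] [ 0.442 -0.086]
float_grip 0.71 [230. 299.] [0.276 0.208]
press_grip 0.96 [313. 195.] [0.543 0.003]
tray3 0.81 [437. 212.] [ 0.509 -0.32 ]
tray3 0.59 [202. 223.] [0.471 0.293]
tray2 0.81 [437. 212.] [ 0.509 -0.32 ]
tray2 0.59 [202. 223.] [0.471 0.293]
offcuts_mid 0.74 [428. 132.] [ 0.72  -0.297]
scene [0.8485014  0.27076089 0.88680846] [-0.4293665  -0.29823271 -0.85246798] 443.73778379345697
big_tin_mid 0.6 [208. 322.] [ 0.697 -0.097]
small_tin_mid 0.84 [291. 371.] [0.681 0.1  ]
jar_mid 0.68 [360. 271.] [0.425 0.099]
float_grip 0.98 [288. 181.] [ 0.314 -0.178]
float_grip 0.92 [228. 159.] [ 0.342 -0.344]
float_grip 0.91 [435. 254.] [0.296 0.214]
float_grip 0.6 [283. 238.] [ 0.452 -0.09 ]
press_grip 0.69 [288. 293.] [0.557 0.003]
tray3 0.86 [426. 350.] [0.487 0.297]
tray3 0.73 [286. 239.] [ 0.436 -0.097]
tray3 0.56 [188. 219.] [ 0.525 -0.323]
tray2 0.86 [426. 350.] [0.487 0.297]
tray2 0.73 [286. 239.] [ 0.436 -0.097]
tray2 0.56 [188. 219.] [ 0.525 -0.323]
offcuts_mid 0.56 [131. 286.] [ 0.729 -0.298]
```

View pics/top.png

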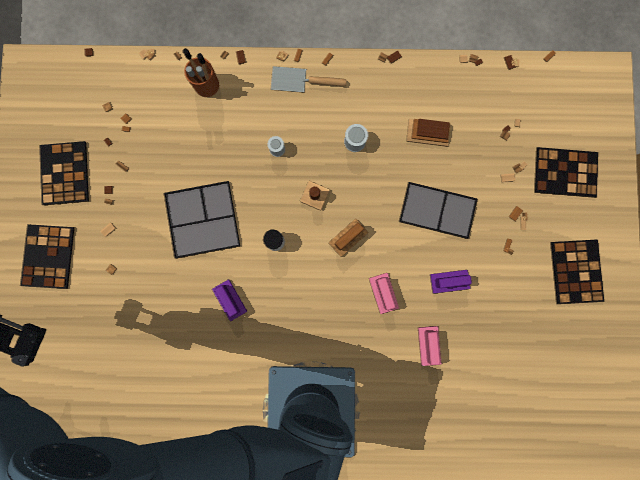

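View pics/scene.png

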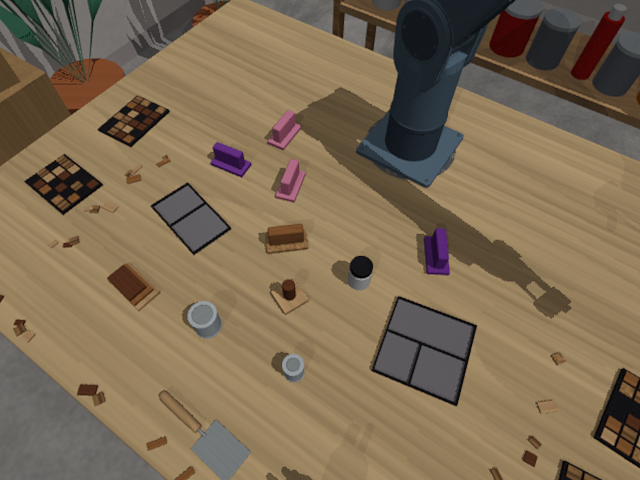

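Seen in the top view: tray3 at (202,219), long compartment toward the robot, and tray2 at (438,210), its larger compartment on the left. The big tin is at (356,137), the small tin at (276,146), the jar at (273,239), the press at (314,195) and the brown float at (348,235). The pink and purple floats are decoys. Next I fit models to the masks from both cameras.

```bash
cat > fit.py <<'E'
from h import *
from scipy.optimize import minimize
def cyl(r,z0,z1):
    a=np.arange(0,6.28,.2); return [np.array([[r*np.cos(t),r*np.sin(t),z] for z in(z0,z1) for t in a])]
def box(a,b,z0,z1): return [np.array([[x,y,z] for x in(-a/2,a/2) for y in(-b/2,b/2) for z in(z0,z1)])]
M=dict(big_tin_mid=cyl(.029,0,.06),small_tin_mid=cyl(.021,0,.05),jar_mid=cyl(.025,0,.072),
 float_grip=box(.05,.096,0,.012)+box(.024,.08,.012,.06),press_grip=box(.06,.06,0,.014)+cyl(.014,.014,.066),
 tray3=box(.174,.172,0,.01),tray2=box(.108,.184,0,.01))
def render(p,m,q,S=4):
    im=np.zeros((480*S,640*S),np.uint8); c,s=np.cos(q[2]),np.sin(q[2])
    for h in m:
        P=np.array([proj(p,[c*v[0]-s*v[1]+q[0],s*v[0]+c*v[1]+q[1],v[2]]) for v in h])
        cv2.fillConvexPoly(im,cv2.convexHull(((P+.5)*S).astype(np.int32)),1)
    return im[::1]
def fit(n,q0,ps):
    ms=[]
    for p in ps:
        uv=proj(p,[q0[0],q0[1],Z[n]]); ds=[d for d in robot.regions_of(n,p) if np.hypot(*(np.array(d['point'])-uv))<25]
        if ds: ms.append((p,cv2.resize(ds[0]['mask'].astype(np.uint8),None,fx=4,fy=4,interpolation=0)))
    def cost(q):
        return -np.mean([(lambda r:(r&m).sum()/(r|m).sum())(render(p,M[n],[q[0],q[1],q[2]*10])) for p,m in ms])
    best=None
    for y in ([q0[2]] if len(q0)>2 else [0]):
        i=np.array([q0[0],q0[1],y/10]); r=minimize(cost,i,method='Nelder-Mead',options=dict(initial_simplex=[i,i+[.01,0,0],i+[0,.01,0],i+[0,0,.02]],maxiter=60,xatol=2e-4,fatol=1e-4))
    return r.x*[1,1,10],r.fun,len(ms)
E
cat > run.py <<'E'
from fit import *
ps=[robot.get_image('top'),robot.get_image('scene')]
for n,q in dict(big_tin_mid=(.7,-.098),small_tin_mid=(.676,.1),jar_mid=(.427,.101),float_grip=(.445,-.088,-.85),press_grip=(.545,.003,-.5),tray3=(.475,.295,.15),tray2=(.515,-.322,-.25)).items():
    x,f,k=fit(n,q,ps); print(n,np.round(x,4),round(f,3),k)
E
time python3 run.py
```

```text
big_tin_mid [ 0.6979 -0.1041  0.3118] -0.928 2
small_tin_mid [0.6744 0.1012 0.1042] -0.862 2
jar_mid [0.4285 0.1011 0.1838] -0.892 2
float_grip [ 0.441  -0.0891  0.7321] -0.914 2
press_grip [ 0.5489  0.0017 -0.3592] -0.916 1
tray3 [0.4839 0.2926 0.2101] -0.956 2
tray2 [ 0.5166 -0.3213 -0.2285] -0.952 2
real	0m7.448s
user	0m4.745s
sys	0m1.089s
```

```bash
cat > plan.py <<'E'
# usage: plan.py seg... ; seg = p:deg,z | m:x,y | z:z ; start from the measured state
import sys
from h import *
s=robot.read_state(); R=np.array(s['eef_rot']); P=np.array(s['tool_pos']); phi=np.degrees(np.arctan2(R[1,1],R[0,1]))
print('t',s['t'],'P',np.round(P,4),'phi',round(phi,1),'w',round(s['gripper_width'],3),'F',round(s['grip_force'],1))
for a in sys.argv[1:]:
    k,v=a.split(':'); v=[float(i) for i in v.split(',')]; d=np.zeros(4); lim=.95
    if k=='p': d[3]=-(((v[0]-phi+180)%360)-180)/6; d[2]=(P[2]-v[1])/.025; phi=v[0]; P[2]=v[1]
    if k=='z': d[2]=(P[2]-v[0])/.025; P[2]=v[0]; lim=.7
    if k=='m':
        c,n=np.cos(np.radians(phi)),np.sin(np.radians(phi)); e=np.array(v)-P[:2]; d[0]=e@[-n,c]/.025; d[1]=e@[c,n]/.025; P[:2]=v
    N=int(np.ceil(np.abs(d).max()/lim)); print(a,N,'x',np.round(d/max(N,1),2).tolist())
E
python3 - <<'E'
import numpy as np
for n,(t,y,L) in dict(t3=((.4839,.2926),.2101,dict(float=(-.045,0),big=(.04,.037),small=(.04,-.047))),t2=((.5166,-.3213),-.2285,dict(press=(0,.04),jar=(0,-.05)))).items():
    c,s=np.cos(y),np.sin(y)
    for k,v in L.items(): print(k,np.round([t[0]+c*v[0]-s*v[1],t[1]+s*v[0]+c*v[1]],4))
E
python3 plan.py p:42,0.14 m:0.441,-0.089
```

```text
float [0.4399 0.2832]
big [0.5153 0.3371]
small [0.5328 0.255 ]
press [ 0.5257 -0.2823]
jar [ 0.5053 -0.37  ]
t 1.7 P [0.2222 0.6109 0.2387] phi 70.0 w 1.0 F 0.0
p:42,0.14 5 x [0.0, 0.0, 0.79, 0.93]
m:0.441,-0.089 29 x [-0.92, -0.42, 0.0, 0.0]
```

```bash
python3 plan.py p:42,0.14 m:0.5,0.25 m:0.441,-0.089
```

```text
t 1.7 P [0.2222 0.6109 0.2387] phi 70.0 w 1.0 F 0.0
p:42,0.14 5 x [0.0, 0.0, 0.79, 0.93]
m:0.5,0.25 20 x [-0.91, -0.07, 0.0, 0.0]
m:0.441,-0.089 12 x [-0.71, -0.9, 0.0, 0.0]
```

>>> {"name": "move_arm", "arguments": {
  "targets": [
    [[0,0,0.79,0.93],[0,0,0.79,0.93],[0,0,0.79,0.93],[0,0,0.79,0.93],[0,0,0.79,0.93]]
  ],
  "claw": 1
}}

```text
t: 2.12
tool_pos: [0.2222, 0.6109, 0.1392]
eef_rot: [[-0.667, 0.745, 0.0], [0.745, 0.667, 0.0], [0.0, 0.0, -1.0]]
contact_force: [-1.1, 0.9, -0.6]
gripper_width: 1.004
grip_force: 0.0
```

>>> {"name": "move_arm", "arguments": {
  "targets": [
    [[-0.91,-0.07,0,0],[-0.91,-0.07,0,0],[-0.91,-0.07,0,0],[-0.91,-0.07,0,0],[-0.91,-0.07,0,0]]
  ]
}}

```text
t: 2.53
tool_pos: [0.2925, 0.5198, 0.14]
eef_rot: [[-0.671, 0.742, 0.0], [0.742, 0.671, 0.0], [-0.0, 0.0, -1.0]]
contact_force: [-0.3, -0.2, -0.1]
gripper_width: 0.997
grip_force: 0.0
```

>>> {"name": "move_arm", "arguments": {
  "targets": [
    [[-0.91,-0.07,0,0],[-0.91,-0.07,0,0],[-0.91,-0.07,0,0],[-0.91,-0.07,0,0],[-0.91,-0.07,0,0]]
  ]
}}

```text
t: 2.95
tool_pos: [0.3624, 0.4296, 0.1401]
eef_rot: [[-0.671, 0.742, 0.0], [0.742, 0.671, 0.0], [0.0, 0.0, -1.0]]
contact_force: [0.4, -1.3, -0.1]
gripper_width: 1.001
grip_force: 0.0
```

>>> {"name": "move_arm", "arguments": {
  "targets": [
    [[-0.91,-0.07,0,0],[-0.91,-0.07,0,0],[-0.91,-0.07,0,0],[-0.91,-0.07,0,0],[-0.91,-0.07,0,0]]
  ]
}}

```text
t: 3.37
tool_pos: [0.4322, 0.3393, 0.1401]
eef_rot: [[-0.671, 0.742, 0.0], [0.742, 0.671, 0.0], [0.0, 0.0, -1.0]]
contact_force: [0.5, -0.3, -0.1]
gripper_width: 1.0
grip_force: 0.0
```

>>> {"name": "move_arm", "arguments": {
  "targets": [
    [[-0.91,-0.07,0,0],[-0.91,-0.07,0,0],[-0.91,-0.07,0,0],[-0.91,-0.07,0,0],[-0.91,-0.07,0,0]]
  ]
}}

```text
t: 3.78
tool_pos: [0.5021, 0.2491, 0.1401]
eef_rot: [[-0.671, 0.742, 0.0], [0.742, 0.671, 0.0], [-0.0, 0.0, -1.0]]
contact_force: [-0.9, -0.3, -0.0]
gripper_width: 1.001
grip_force: 0.0
```

>>> {"name": "move_arm", "arguments": {
  "targets": [
    [[-0.71,-0.9,0,0],[-0.71,-0.9,0,0],[-0.71,-0.9,0,0],[-0.71,-0.9,0,0]]
  ]
}}

```text
t: 4.12
tool_pos: [0.482, 0.1356, 0.1401]
eef_rot: [[-0.671, 0.742, 0.0], [0.742, 0.671, 0.0], [-0.0, 0.0, -1.0]]
contact_force: [0.6, 0.8, 0.4]
gripper_width: 1.001
grip_force: 0.0
```

>>> {"name": "move_arm", "arguments": {
  "targets": [
    [[-0.71,-0.9,0,0],[-0.71,-0.9,0,0],[-0.71,-0.9,0,0],[-0.71,-0.9,0,0]]
  ]
}}

```text
t: 4.45
tool_pos: [0.4629, 0.0226, 0.1402]
eef_rot: [[-0.671, 0.742, 0.001], [0.742, 0.671, 0.0], [-0.0, 0.001, -1.0]]
contact_force: [0.9, 0.1, 0.0]
gripper_width: 1.002
grip_force: 0.0
```

>>> {"name": "move_arm", "arguments": {
  "targets": [
    [[-0.71,-0.9,0,0],[-0.71,-0.9,0,0],[-0.71,-0.9,0,0],[-0.71,-0.9,0,0],[0,0,0,0]]
  ]
}}

```text
t: 4.87
tool_pos: [0.4428, -0.0949, 0.1403]
eef_rot: [[-0.665, 0.747, 0.0], [0.747, 0.665, -0.002], [-0.002, -0.001, -1.0]]
contact_force: [-0.3, -0.8, -0.4]
gripper_width: 1.0
grip_force: 0.0
```

```bash
cat > w.py <<'E'
import sys
from h import *
s=robot.read_state(); p=robot.get_image('wrist'); save(p['image'],sys.argv[1])
T=np.array(p['T_tool_cam']); R=np.array(s['eef_rot']); Rc=R@T[:3,:3]; c=R@T[:3,3]+s['tool_pos']
p['R']=Rc.T; p['t']=-Rc.T@c
from fit import M,render
im=p['image'].copy(); n=sys.argv[2]; q=[float(i) for i in sys.argv[3].split(',')]
m=render(p,M[n],q,1); cs,_=cv2.findContours(m,cv2.RETR_EXTERNAL,cv2.CHAIN_APPROX_NONE); cv2.drawContours(im,cs,-1,(0,255,0),1)
save(im,sys.argv[1])
E
python3 w.py w1 float_grip 0.441,-0.0891,0.732; python3 plan.py m:0.441,-0.089 p:42,0.022
```

```text
t 4.9167 P [ 0.4435 -0.0921  0.1402] phi 41.8 w 1.0 F 0.0
m:0.441,-0.089 1 x [0.16, 0.01, 0.0, 0.0]
p:42,0.022 5 x [0.0, 0.0, 0.95, -0.01]
```

View pics/w1.png

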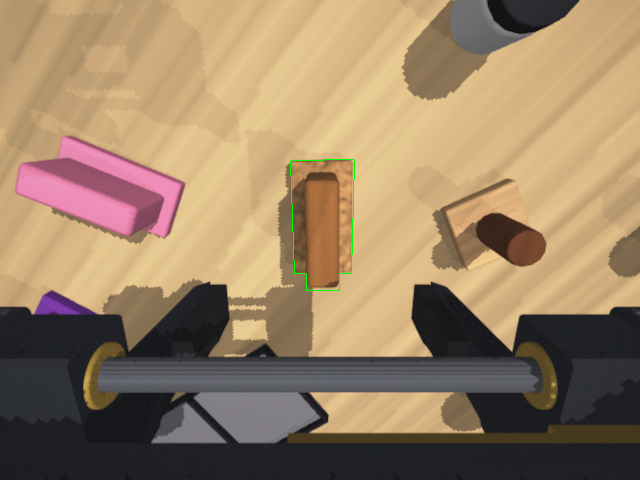

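The fitted outline lies on the brown float (centre around (322,225)) to within 1–2 px, so I go down and grasp.

>>> {"name": "move_arm", "arguments": {
  "targets": [
    [[0.16,0.01,0,0],[0,0,0.95,0],[0,0,0.95,0],[0,0,0.95,0],[0,0,0.95,0]]
  ]
}}

```text
t: 5.33
tool_pos: [0.4419, -0.084, 0.0441]
eef_rot: [[-0.673, 0.74, 0.001], [0.74, 0.673, 0.001], [-0.0, 0.001, -1.0]]
contact_force: [-0.5, -0.2, -0.2]
gripper_width: 0.998
grip_force: 0.0
```

>>> {"name": "move_arm", "arguments": {
  "targets": [
    [[0,0,0.6,0],[0,0,0.33,0],[0,0,0,0]]
  ]
}}

```text
t: 5.58
tool_pos: [0.4406, -0.0845, 0.0204]
eef_rot: [[-0.672, 0.74, -0.003], [0.74, 0.672, 0.001], [0.002, -0.001, -1.0]]
contact_force: [-0.6, -0.2, 0.0]
gripper_width: 1.004
grip_force: 0.0
```

>>> {"name": "move_arm", "arguments": {
  "targets": [
    [[0,0,0,0],[0,0,0,0],[0,0,0,0],[0,0,0,0],[0,0,0,0]]
  ],
  "claw": -1
}}

```text
t: 6.0
tool_pos: [0.4419, -0.0861, 0.0223]
eef_rot: [[-0.671, 0.742, 0.001], [0.742, 0.671, -0.0], [-0.001, 0.001, -1.0]]
contact_force: [-0.2, 0.5, -1.6]
gripper_width: 0.651
grip_force: 0.0
```

>>> {"name": "move_arm", "arguments": {
  "targets": [
    [[0,0,0,0],[0,0,0,0],[0,0,0,0]]
  ]
}}

```text
t: 6.25
tool_pos: [0.4415, -0.0861, 0.0218]
eef_rot: [[-0.671, 0.742, 0.0], [0.742, 0.671, -0.0], [-0.0, 0.0, -1.0]]
contact_force: [-0.0, 0.4, 0.5]
gripper_width: 0.42
grip_force: 0.0
```

```bash
python3 plan.py z:0.125 p:12,0.125 m:0.4399,0.2832 z:0.026
```

```text
t 6.25 P [ 0.4415 -0.0861  0.0218] phi 42.1 w 0.42 F 0.0
z:0.125 6 x [0.0, 0.0, -0.69, 0.0]
p:12,0.125 6 x [0.0, 0.0, 0.0, 0.84]
m:0.4399,0.2832 16 x [0.9, 0.19, 0.0, 0.0]
z:0.026 6 x [0.0, 0.0, 0.66, 0.0]
```

>>> {"name": "move_arm", "arguments": {
  "targets": [
    [[0,0,0,0],[0,0,0,0],[0,0,0,0],[0,0,0,0],[0,0,0,0]]
  ]
}}

```text
t: 6.67
tool_pos: [0.4411, -0.0862, 0.0217]
eef_rot: [[-0.671, 0.742, -0.0], [0.742, 0.671, -0.0], [0.0, -0.0, -1.0]]
contact_force: [-2.2, -0.3, 1.4]
gripper_width: 0.271
grip_force: 30.0
```

>>> {"name": "move_arm", "arguments": {
  "targets": [
    [[0,0,-0.3,0],[0,0,-0.6,0],[0,0,-0.8,0],[0,0,-0.8,0],[0,0,-0.8,0]]
  ]
}}

```text
t: 7.08
tool_pos: [0.4413, -0.0859, 0.1054]
eef_rot: [[-0.671, 0.742, -0.0], [0.742, 0.671, 0.0], [0.0, 0.0, -1.0]]
contact_force: [0.6, -0.1, -1.2]
gripper_width: 0.268
grip_force: 30.0
```

```bash
python3 plan.py p:12,0.125 m:0.4399,0.2832 z:0.026
```

```text
t 7.0833 P [ 0.4413 -0.0859  0.1054] phi 42.1 w 0.268 F 30.0
p:12,0.125 6 x [0.0, 0.0, -0.13, 0.84]
m:0.4399,0.2832 16 x [0.9, 0.19, 0.0, 0.0]
z:0.026 6 x [0.0, 0.0, 0.66, 0.0]
```

>>> {"name": "move_arm", "arguments": {
  "targets": [
    [[0,0,-0.2,0.84],[0,0,-0.2,0.84],[0,0,-0.2,0.84],[0,0,-0.2,0.84],[0,0,0,0.84]]
  ]
}}

```text
t: 7.5
tool_pos: [0.442, -0.0859, 0.1254]
eef_rot: [[-0.287, 0.958, 0.002], [0.958, 0.287, 0.0], [-0.0, 0.002, -1.0]]
contact_force: [0.2, 0.4, -1.5]
gripper_width: 0.27
grip_force: 30.0
```

>>> {"name": "move_arm", "arguments": {
  "targets": [
    [[0,0,0,0.84],[0.5,0.1,0,0],[0.9,0.19,0,0],[0.9,0.19,0,0],[0.9,0.19,0,0]]
  ]
}}

```text
t: 7.92
tool_pos: [0.4412, -0.0033, 0.1247]
eef_rot: [[-0.205, 0.979, 0.0], [0.979, 0.205, 0.0], [0.0, 0.0, -1.0]]
contact_force: [0.2, 0.4, -1.7]
gripper_width: 0.268
grip_force: 30.0
```

>>> {"name": "move_arm", "arguments": {
  "targets": [
    [[0.9,0.19,0,0],[0.9,0.19,0,0],[0.9,0.19,0,0],[0.9,0.19,0,0],[0.9,0.19,0,0]]
  ]
}}

```text
t: 8.33
tool_pos: [0.4412, 0.1121, 0.1246]
eef_rot: [[-0.206, 0.979, 0.0], [0.979, 0.206, 0.0], [0.0, 0.0, -1.0]]
contact_force: [-0.4, -0.2, -1.5]
gripper_width: 0.272
grip_force: 30.0
```

>>> {"name": "move_arm", "arguments": {
  "targets": [
    [[0.9,0.19,0,0],[0.9,0.19,0,0],[0.9,0.19,0,0],[0.9,0.19,0,0],[0.9,0.19,0,0]]
  ]
}}

```text
t: 8.75
tool_pos: [0.4412, 0.227, 0.1247]
eef_rot: [[-0.206, 0.979, 0.0], [0.979, 0.206, 0.0], [0.0, 0.0, -1.0]]
contact_force: [0.1, 0.5, -1.5]
gripper_width: 0.272
grip_force: 30.0
```

>>> {"name": "move_arm", "arguments": {
  "targets": [
    [[0.9,0.19,0,0],[0.6,0.12,0,0],[0.3,0.07,0,0],[0,0,0,0],[0,0,0,0]]
  ]
}}

```text
t: 9.17
tool_pos: [0.4414, 0.2709, 0.1243]
eef_rot: [[-0.206, 0.979, -0.0], [0.979, 0.206, -0.001], [-0.001, -0.0, -1.0]]
contact_force: [-1.0, 0.0, -1.5]
gripper_width: 0.27
grip_force: 30.0
```

```bash
python3 w.py w2 float_grip 0.4399,0.2832,0.21;  python3 plan.py m:0.4399,0.2832 z:0.026
```

```text
t 9.2167 P [0.4415 0.2702 0.1242] phi 11.8 w 0.267 F 30.0
m:0.4399,0.2832 1 x [0.52, 0.04, 0.0, 0.0]
z:0.026 6 x [0.0, 0.0, 0.65, 0.0]
```

View pics/w2.png

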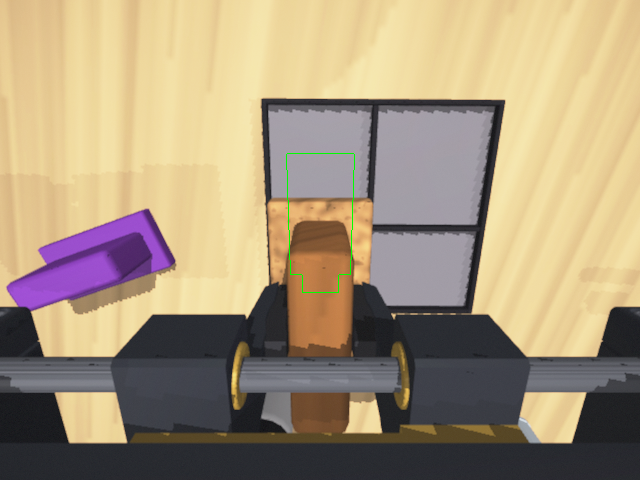

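The float is held straight, and the fitted target sits in the middle of the long compartment (columns 268–370). I lower it and release.

>>> {"name": "move_arm", "arguments": {
  "targets": [
    [[0.52,0.04,0,0],[0,0,0.7,0],[0,0,0.9,0],[0,0,0.9,0],[0,0,0.7,0]]
  ]
}}

```text
t: 9.63
tool_pos: [0.4395, 0.2844, 0.043]
eef_rot: [[-0.205, 0.979, -0.001], [0.979, 0.205, -0.0], [-0.0, -0.001, -1.0]]
contact_force: [-0.0, 0.5, -0.7]
gripper_width: 0.271
grip_force: 30.0
```

>>> {"name": "move_arm", "arguments": {
  "targets": [
    [[0,0,0.4,0],[0,0,0.2,0],[0,0,0.13,0],[0,0,0,0],[0,0,0,0]]
  ]
}}

```text
t: 10.05
tool_pos: [0.4404, 0.2849, 0.0267]
eef_rot: [[-0.206, 0.979, 0.001], [0.979, 0.206, 0.001], [0.001, 0.001, -1.0]]
contact_force: [-1.0, -0.8, -0.6]
gripper_width: 0.271
grip_force: 30.0
```

```bash
python3 plan.py z:0.025
```

```text
t 10.05 P [0.4404 0.2849 0.0267] phi 11.9 w 0.271 F 30.0
z:0.025 1 x [0.0, 0.0, 0.07, 0.0]
```

>>> {"name": "move_arm", "arguments": {
  "targets": [
    [[0,0,0.07,0],[0,0,0,0]]
  ]
}}

```text
t: 10.22
tool_pos: [0.4403, 0.2849, 0.0248]
eef_rot: [[-0.206, 0.979, 0.001], [0.979, 0.206, 0.001], [0.001, 0.001, -1.0]]
contact_force: [0.8, 1.1, -0.4]
gripper_width: 0.266
grip_force: 30.0
```

>>> {"name": "move_arm", "arguments": {
  "targets": [
    [[0,0,0,0],[0,0,0,0],[0,0,0,0],[0,0,0,0],[0,0,0,0]]
  ],
  "claw": 0.2
}}

```text
t: 10.63
tool_pos: [0.4399, 0.2846, 0.0243]
eef_rot: [[-0.206, 0.979, 0.0], [0.979, 0.206, 0.0], [0.0, 0.0, -1.0]]
contact_force: [-0.4, -0.6, -0.8]
gripper_width: 0.598
grip_force: 0.0
```

>>> {"name": "move_arm", "arguments": {
  "targets": [
    [[0,0,-0.4,0],[0,0,-0.9,0],[0,0,-0.9,0],[0,0,-0.9,0],[0,0,-0.9,0]]
  ]
}}

```text
t: 11.05
tool_pos: [0.4398, 0.2844, 0.1259]
eef_rot: [[-0.206, 0.979, 0.0], [0.979, 0.206, 0.0], [0.0, 0.0, -1.0]]
contact_force: [0.1, 0.5, 0.9]
gripper_width: 0.599
grip_force: 0.0
```

```bash
python3 plan.py m:0.6979,-0.1041 z:0.021
```

```text
t 11.05 P [0.4398 0.2844 0.1259] phi 11.9 w 0.599 F 0.0
m:0.6979,-0.1041 19 x [-0.91, 0.36, 0.0, 0.0]
z:0.021 6 x [0.0, 0.0, 0.7, 0.0]
```

>>> {"name": "move_arm", "arguments": {
  "targets": [
    [[-0.91,0.36,0,0],[-0.91,0.36,0,0],[-0.91,0.36,0,0],[-0.91,0.36,0,0],[-0.91,0.36,0,0]]
  ],
  "claw": 1
}}

```text
t: 11.47
tool_pos: [0.5079, 0.1815, 0.1251]
eef_rot: [[-0.206, 0.979, 0.001], [0.979, 0.206, 0.0], [0.0, 0.001, -1.0]]
contact_force: [-0.1, 0.4, 0.7]
gripper_width: 0.953
grip_force: 0.0
```

>>> {"name": "move_arm", "arguments": {
  "targets": [
    [[-0.91,0.36,0,0],[-0.91,0.36,0,0],[-0.91,0.36,0,0],[-0.91,0.36,0,0],[-0.91,0.36,0,0]]
  ]
}}

```text
t: 11.88
tool_pos: [0.5753, 0.0793, 0.125]
eef_rot: [[-0.206, 0.979, 0.0], [0.979, 0.206, 0.0], [0.0, 0.0, -1.0]]
contact_force: [1.2, 0.7, -0.9]
gripper_width: 1.002
grip_force: 0.0
```

>>> {"name": "move_arm", "arguments": {
  "targets": [
    [[-0.91,0.36,0,0],[-0.91,0.36,0,0],[-0.91,0.36,0,0],[-0.91,0.36,0,0],[-0.91,0.36,0,0]]
  ]
}}

```text
t: 12.3
tool_pos: [0.6427, -0.0227, 0.1251]
eef_rot: [[-0.206, 0.979, 0.0], [0.979, 0.206, 0.0], [-0.0, 0.0, -1.0]]
contact_force: [-0.3, 0.6, 0.0]
gripper_width: 1.002
grip_force: 0.0
```

>>> {"name": "move_arm", "arguments": {
  "targets": [
    [[-0.91,0.36,0,0],[-0.91,0.36,0,0],[-0.91,0.36,0,0],[-0.6,0.24,0,0],[-0.31,0.12,0,0]]
  ]
}}

```text
t: 12.72
tool_pos: [0.6967, -0.1064, 0.125]
eef_rot: [[-0.203, 0.979, 0.001], [0.979, 0.203, -0.002], [-0.002, 0.0, -1.0]]
contact_force: [-0.4, -0.2, 0.3]
gripper_width: 1.002
grip_force: 0.0
```

>>> {"name": "move_arm", "arguments": {
  "targets": [
    [[0,0,0,0],[0,0,0,0],[0,0,0,0]]
  ]
}}

```text
t: 12.97
tool_pos: [0.6957, -0.1014, 0.1243]
eef_rot: [[-0.207, 0.978, -0.001], [0.978, 0.207, 0.001], [0.001, -0.0, -1.0]]
contact_force: [0.7, 1.0, -0.7]
gripper_width: 0.997
grip_force: 0.0
```

```bash
python3 w.py w3 big_tin_mid 0.6979,-0.1041,0;  python3 plan.py m:0.6979,-0.1041 z:0.021
```

```text
t 13.0167 P [ 0.6957 -0.1013  0.1242] phi 12.0 w 1.001 F 0.0
m:0.6979,-0.1041 1 x [-0.13, 0.06, 0.0, 0.0]
z:0.021 6 x [0.0, 0.0, 0.69, 0.0]
```

View pics/w3.png

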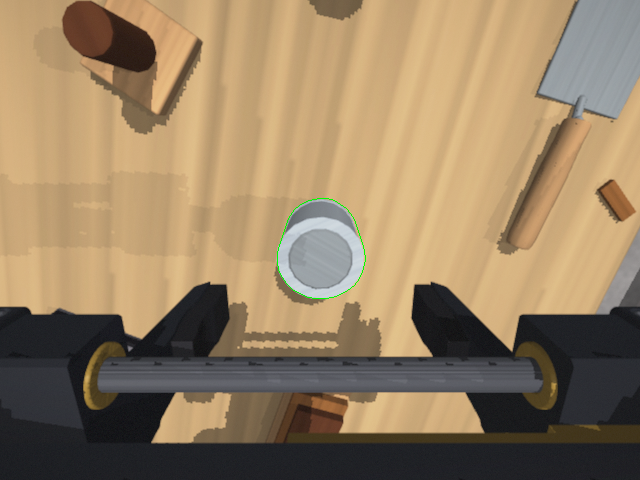

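The outline sits exactly on the big tin, centred near (321,248). I grasp it and lift.

>>> {"name": "move_arm", "arguments": {
  "targets": [
    [[-0.13,0.06,0,0],[0,0,0.9,0],[0,0,0.9,0],[0,0,0.9,0],[0,0,0.7,0]]
  ]
}}

```text
t: 13.43
tool_pos: [0.6976, -0.1052, 0.0377]
eef_rot: [[-0.207, 0.978, -0.001], [0.978, 0.207, 0.001], [0.001, -0.001, -1.0]]
contact_force: [-0.2, -0.3, -0.5]
gripper_width: 0.998
grip_force: 0.0
```

>>> {"name": "move_arm", "arguments": {
  "targets": [
    [[0,0,0.5,0],[0,0,0.23,0],[0,0,0,0]]
  ]
}}

```text
t: 13.68
tool_pos: [0.6975, -0.1057, 0.0198]
eef_rot: [[-0.206, 0.979, -0.002], [0.979, 0.206, 0.0], [0.001, -0.002, -1.0]]
contact_force: [-1.0, 0.4, 0.2]
gripper_width: 1.003
grip_force: 0.0
```

>>> {"name": "move_arm", "arguments": {
  "targets": [
    [[0,0,0,0],[0,0,0,0],[0,0,0,0],[0,0,0,0],[0,0,0,0]]
  ],
  "claw": -1
}}

```text
t: 14.1
tool_pos: [0.6984, -0.1063, 0.0217]
eef_rot: [[-0.206, 0.979, 0.0], [0.979, 0.206, -0.0], [-0.0, 0.0, -1.0]]
contact_force: [-1.0, 0.5, 3.3]
gripper_width: 0.649
grip_force: 30.1
```

>>> {"name": "move_arm", "arguments": {
  "targets": [
    [[0,0,0,0],[0,0,0,0],[0,0,0,0]]
  ]
}}

```text
t: 14.35
tool_pos: [0.6984, -0.1063, 0.0217]
eef_rot: [[-0.206, 0.979, 0.0], [0.979, 0.206, -0.0], [-0.0, 0.0, -1.0]]
contact_force: [-1.3, 0.6, 6.2]
gripper_width: 0.65
grip_force: 30.0
```

>>> {"name": "move_arm", "arguments": {
  "targets": [
    [[0,0,-0.3,0],[0,0,-0.6,0],[0,0,-0.9,0],[0,0,-0.9,0],[0,0,-0.9,0]]
  ]
}}

```text
t: 14.77
tool_pos: [0.6982, -0.1061, 0.1128]
eef_rot: [[-0.206, 0.979, 0.0], [0.979, 0.206, -0.0], [-0.0, 0.0, -1.0]]
contact_force: [-0.2, 0.6, -2.8]
gripper_width: 0.651
grip_force: 30.0
```

```bash
python3 plan.py z:0.125 m:0.5153,0.3371 z:0.025
```

```text
t 14.7667 P [ 0.6982 -0.1061  0.1128] phi 11.9 w 0.651 F 30.0
z:0.125 1 x [0.0, 0.0, -0.49, 0.0]
m:0.5153,0.3371 20 x [0.94, -0.18, 0.0, 0.0]
z:0.025 6 x [0.0, 0.0, 0.67, 0.0]
```

>>> {"name": "move_arm", "arguments": {
  "targets": [
    [[0.3,-0.06,-0.2,0],[0.6,-0.12,-0.15,0],[0.94,-0.18,-0.1,0],[0.94,-0.18,0,0],[0.94,-0.18,0,0]]
  ]
}}

```text
t: 15.18
tool_pos: [0.6594, -0.0159, 0.121]
eef_rot: [[-0.207, 0.978, -0.002], [0.978, 0.207, 0.001], [0.002, -0.002, -1.0]]
contact_force: [-0.0, -0.1, -2.7]
gripper_width: 0.649
grip_force: 30.0
```

>>> {"name": "move_arm", "arguments": {
  "targets": [
    [[0.94,-0.18,0,0],[0.94,-0.18,0,0],[0.94,-0.18,0,0],[0.94,-0.18,0,0],[0.94,-0.18,0,0]]
  ]
}}

```text
t: 15.6
tool_pos: [0.6126, 0.0943, 0.1209]
eef_rot: [[-0.207, 0.978, -0.003], [0.978, 0.207, 0.0], [0.001, -0.003, -1.0]]
contact_force: [0.2, 0.3, -2.8]
gripper_width: 0.646
grip_force: 30.0
```

>>> {"name": "move_arm", "arguments": {
  "targets": [
    [[0.94,-0.18,0,0],[0.94,-0.18,0,0],[0.94,-0.18,0,0],[0.94,-0.18,0,0],[0.94,-0.18,0,0]]
  ]
}}

```text
t: 16.02
tool_pos: [0.5662, 0.2041, 0.121]
eef_rot: [[-0.207, 0.978, -0.003], [0.978, 0.207, -0.0], [0.0, -0.003, -1.0]]
contact_force: [0.1, 0.1, -2.8]
gripper_width: 0.655
grip_force: 30.0
```

>>> {"name": "move_arm", "arguments": {
  "targets": [
    [[0.94,-0.18,0,0],[0.94,-0.18,0,0],[0.94,-0.18,0,0],[0.94,-0.18,0,0],[0.6,-0.12,0,0]]
  ]
}}

```text
t: 16.43
tool_pos: [0.522, 0.3081, 0.1209]
eef_rot: [[-0.21, 0.978, -0.004], [0.978, 0.21, 0.001], [0.001, -0.003, -1.0]]
contact_force: [0.5, 1.0, -3.0]
gripper_width: 0.65
grip_force: 30.0
```

>>> {"name": "move_arm", "arguments": {
  "targets": [
    [[0.38,-0.1,0,0],[0,0,0,0],[0,0,0,0],[0,0,0,0]]
  ]
}}

```text
t: 16.77
tool_pos: [0.522, 0.3113, 0.1219]
eef_rot: [[-0.204, 0.979, -0.0], [0.979, 0.204, -0.001], [-0.001, -0.0, -1.0]]
contact_force: [0.6, -0.3, -2.3]
gripper_width: 0.656
grip_force: 30.0
```

```bash
python3 plan.py m:0.5153,0.3371 z:0.0245
```

```text
t 16.7667 P [0.522  0.3113 0.1219] phi 11.8 w 0.656 F 30.0
m:0.5153,0.3371 2 x [0.53, -0.03, 0.0, 0.0]
z:0.0245 6 x [0.0, 0.0, 0.65, 0.0]
```

>>> {"name": "move_arm", "arguments": {
  "targets": [
    [[0.53,-0.03,0,0],[0.53,-0.03,0,0],[0,0,0.7,0],[0,0,0.8,0],[0,0,0.8,0]]
  ]
}}

```text
t: 17.18
tool_pos: [0.5147, 0.3407, 0.0644]
eef_rot: [[-0.207, 0.978, 0.001], [0.978, 0.207, 0.002], [0.002, 0.001, -1.0]]
contact_force: [-0.3, -0.1, -2.3]
gripper_width: 0.651
grip_force: 30.0
```

>>> {"name": "move_arm", "arguments": {
  "targets": [
    [[0,0,0.7,0],[0,0,0.5,0],[0,0,0.2,0],[0,0,0.1,0],[0,0,0,0]]
  ]
}}

```text
t: 17.6
tool_pos: [0.515, 0.3391, 0.0273]
eef_rot: [[-0.206, 0.979, 0.0], [0.979, 0.206, 0.0], [0.0, 0.0, -1.0]]
contact_force: [0.1, -0.0, -2.8]
gripper_width: 0.649
grip_force: 30.0
```

```bash
python3 plan.py m:0.5153,0.3371 z:0.0245
```

```text
t 17.6 P [0.515  0.3391 0.0273] phi 11.9 w 0.649 F 30.0
m:0.5153,0.3371 1 x [-0.08, -0.0, 0.0, 0.0]
z:0.0245 1 x [0.0, 0.0, 0.11, 0.0]
```

>>> {"name": "move_arm", "arguments": {
  "targets": [
    [[0,0,0.1,0],[0,0,0,0],[0,0,0,0]]
  ]
}}

```text
t: 17.85
tool_pos: [0.5152, 0.3389, 0.0254]
eef_rot: [[-0.206, 0.979, 0.001], [0.979, 0.206, 0.001], [0.001, 0.001, -1.0]]
contact_force: [-0.6, -0.1, -3.8]
gripper_width: 0.65
grip_force: 30.0
```

>>> {"name": "move_arm", "arguments": {
  "targets": [
    [[0,0,0,0],[0,0,0,0],[0,0,0,0],[0,0,0,0],[0,0,0,0]]
  ],
  "claw": 0.8
}}

```text
t: 18.27
tool_pos: [0.515, 0.3387, 0.025]
eef_rot: [[-0.206, 0.979, 0.0], [0.979, 0.206, 0.0], [0.0, 0.0, -1.0]]
contact_force: [0.0, 0.6, 0.7]
gripper_width: 0.9
grip_force: 0.0
```

>>> {"name": "move_arm", "arguments": {
  "targets": [
    [[0,0,-0.4,0],[0,0,-0.9,0],[0,0,-0.9,0],[0,0,-0.9,0],[0,0,-0.9,0]]
  ]
}}

```text
t: 18.68
tool_pos: [0.5149, 0.3385, 0.1265]
eef_rot: [[-0.206, 0.979, 0.0], [0.979, 0.206, 0.0], [0.0, 0.0, -1.0]]
contact_force: [0.0, -0.1, 0.5]
gripper_width: 0.9
grip_force: 0.0
```

```bash
python3 plan.py m:0.6744,0.1012 z:0.018
```

```text
t 18.6833 P [0.5149 0.3385 0.1265] phi 11.9 w 0.9 F 0.0
m:0.6744,0.1012 12 x [-0.88, 0.36, 0.0, 0.0]
z:0.018 7 x [0.0, 0.0, 0.62, 0.0]
```

>>> {"name": "move_arm", "arguments": {
  "targets": [
    [[-0.88,0.36,0,0],[-0.88,0.36,0,0],[-0.88,0.36,0,0],[-0.88,0.36,0,0],[-0.88,0.36,0,0]]
  ]
}}

```text
t: 19.1
tool_pos: [0.5821, 0.2393, 0.1257]
eef_rot: [[-0.206, 0.979, 0.001], [0.979, 0.206, 0.0], [0.0, 0.001, -1.0]]
contact_force: [-0.9, -0.0, 0.8]
gripper_width: 0.903
grip_force: 0.0
```

>>> {"name": "move_arm", "arguments": {
  "targets": [
    [[-0.88,0.36,0,0],[-0.88,0.36,0,0],[-0.88,0.36,0,0],[-0.88,0.36,0,0],[-0.88,0.36,0,0]]
  ]
}}

```text
t: 19.52
tool_pos: [0.6488, 0.1408, 0.1256]
eef_rot: [[-0.206, 0.979, 0.0], [0.979, 0.206, 0.0], [0.0, 0.001, -1.0]]
contact_force: [0.6, 0.6, -0.2]
gripper_width: 0.903
grip_force: 0.0
```

>>> {"name": "move_arm", "arguments": {
  "targets": [
    [[-0.88,0.36,0,0],[-0.6,0.24,0,0],[-0.28,0.12,0,0],[0,0,0,0],[0,0,0,0]]
  ]
}}

```text
t: 19.93
tool_pos: [0.6744, 0.1035, 0.1247]
eef_rot: [[-0.206, 0.979, -0.001], [0.979, 0.206, 0.001], [0.001, -0.0, -1.0]]
contact_force: [-0.9, 0.6, -0.2]
gripper_width: 0.9
grip_force: 0.0
```

```bash
python3 w.py w4 small_tin_mid 0.6744,0.1012,0;  python3 plan.py m:0.6744,0.1012 z:0.018
```

```text
t 19.9833 P [0.6741 0.1044 0.1247] phi 12.0 w 0.901 F 0.0
m:0.6744,0.1012 1 x [-0.13, -0.02, 0.0, 0.0]
z:0.018 7 x [0.0, 0.0, 0.61, 0.0]
```

View pics/w4.png

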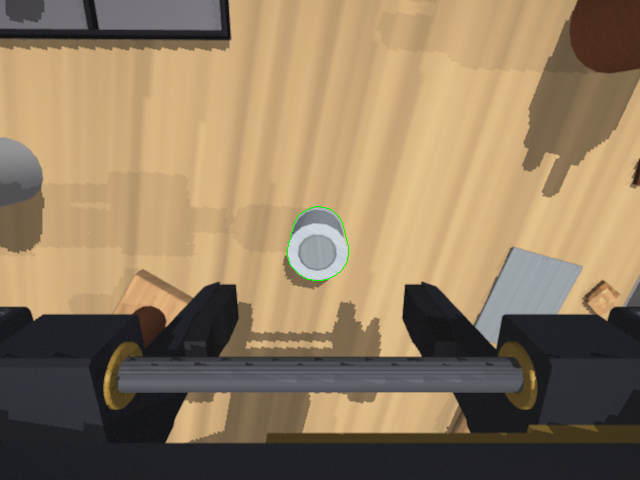

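The outline fits the small tin, centred near (318,244). I grasp it and lift.

>>> {"name": "move_arm", "arguments": {
  "targets": [
    [[-0.1,-0.02,0,0],[0,0,0.9,0],[0,0,0.9,0],[0,0,0.9,0],[0,0,0.7,0]]
  ]
}}

```text
t: 20.4
tool_pos: [0.6736, 0.1014, 0.0381]
eef_rot: [[-0.208, 0.978, -0.002], [0.978, 0.208, 0.001], [0.001, -0.002, -1.0]]
contact_force: [0.1, 0.1, -1.0]
gripper_width: 0.901
grip_force: 0.0
```

>>> {"name": "move_arm", "arguments": {
  "targets": [
    [[0,0,0.5,0],[0,0,0.35,0],[0,0,0,0]]
  ]
}}

```text
t: 20.65
tool_pos: [0.6735, 0.1005, 0.0168]
eef_rot: [[-0.207, 0.978, -0.003], [0.978, 0.207, -0.0], [0.0, -0.003, -1.0]]
contact_force: [0.2, 0.4, 0.3]
gripper_width: 0.898
grip_force: 0.0
```

>>> {"name": "move_arm", "arguments": {
  "targets": [
    [[0,0,0,0],[0,0,0,0],[0,0,0,0],[0,0,0,0],[0,0,0,0]]
  ],
  "claw": -1
}}

```text
t: 21.07
tool_pos: [0.6753, 0.1, 0.0192]
eef_rot: [[-0.206, 0.979, 0.001], [0.979, 0.206, 0.0], [0.0, 0.001, -1.0]]
contact_force: [-0.2, 0.9, -0.4]
gripper_width: 0.546
grip_force: 0.0
```

>>> {"name": "move_arm", "arguments": {
  "targets": [
    [[0,0,0,0],[0,0,0,0],[0,0,0,0],[0,0,0,0],[0,0,0,0]]
  ]
}}

```text
t: 21.48
tool_pos: [0.6749, 0.1, 0.0189]
eef_rot: [[-0.206, 0.979, 0.0], [0.979, 0.206, 0.0], [0.0, 0.0, -1.0]]
contact_force: [-2.2, -0.7, 5.3]
gripper_width: 0.465
grip_force: 30.0
```

>>> {"name": "move_arm", "arguments": {
  "targets": [
    [[0,0,-0.3,0],[0,0,-0.6,0],[0,0,-0.9,0],[0,0,-0.9,0],[0,0,-0.9,0]]
  ]
}}

```text
t: 21.9
tool_pos: [0.6749, 0.0999, 0.1103]
eef_rot: [[-0.206, 0.979, 0.001], [0.979, 0.206, -0.0], [-0.0, 0.001, -1.0]]
contact_force: [-0.1, -0.4, -1.0]
gripper_width: 0.473
grip_force: 30.0
```

```bash
python3 plan.py z:0.125 m:0.5328,0.255 z:0.025
```

```text
t 21.9 P [0.6749 0.0999 0.1103] phi 11.9 w 0.473 F 30.0
z:0.125 1 x [0.0, 0.0, -0.59, 0.0]
m:0.5328,0.255 8 x [0.91, -0.54, 0.0, 0.0]
z:0.025 6 x [0.0, 0.0, 0.67, 0.0]
```

>>> {"name": "move_arm", "arguments": {
  "targets": [
    [[0.4,-0.24,-0.2,0],[0.8,-0.48,-0.1,0],[0.91,-0.54,0,0],[0.91,-0.54,0,0],[0.91,-0.54,0,0]]
  ]
}}

```text
t: 22.32
tool_pos: [0.5955, 0.1856, 0.1158]
eef_rot: [[-0.206, 0.979, -0.001], [0.979, 0.206, 0.0], [0.001, -0.001, -1.0]]
contact_force: [-0.3, 1.4, -2.1]
gripper_width: 0.467
grip_force: 30.0
```

>>> {"name": "move_arm", "arguments": {
  "targets": [
    [[0.91,-0.54,0,0],[0.91,-0.54,0,0],[0.8,-0.48,0,0],[0.5,-0.3,0,0],[0.23,-0.12,0,0]]
  ]
}}

```text
t: 22.73
tool_pos: [0.5286, 0.2589, 0.1156]
eef_rot: [[-0.21, 0.978, -0.002], [0.978, 0.21, 0.001], [0.002, -0.002, -1.0]]
contact_force: [0.3, -0.1, -1.7]
gripper_width: 0.468
grip_force: 30.0
```

>>> {"name": "move_arm", "arguments": {
  "targets": [
    [[0,0,0,0],[0,0,0,0],[0,0,0,0],[0,0,0,0]]
  ]
}}

```text
t: 23.07
tool_pos: [0.5327, 0.2544, 0.116]
eef_rot: [[-0.204, 0.979, 0.001], [0.979, 0.204, -0.001], [-0.001, 0.001, -1.0]]
contact_force: [-0.2, -0.2, -1.3]
gripper_width: 0.467
grip_force: 30.0
```

```bash
python3 plan.py m:0.5328,0.255 z:0.0225
```

```text
t 23.0667 P [0.5327 0.2544 0.116 ] phi 11.8 w 0.467 F 30.0
m:0.5328,0.255 1 x [0.02, 0.01, 0.0, 0.0]
z:0.0225 6 x [0.0, 0.0, 0.62, 0.0]
```

>>> {"name": "move_arm", "arguments": {
  "targets": [
    [[0,0,0.7,0],[0,0,0.8,0],[0,0,0.8,0],[0,0,0.7,0],[0,0,0.4,0]]
  ]
}}

```text
t: 23.48
tool_pos: [0.5314, 0.2544, 0.0291]
eef_rot: [[-0.204, 0.979, -0.002], [0.979, 0.204, -0.001], [-0.001, -0.002, -1.0]]
contact_force: [-0.2, -0.2, -1.5]
gripper_width: 0.467
grip_force: 30.0
```

>>> {"name": "move_arm", "arguments": {
  "targets": [
    [[0,0,0.2,0],[0,0,0.1,0],[0,0,0,0],[0,0,0,0],[0,0,0,0]]
  ]
}}

```text
t: 23.9
tool_pos: [0.5324, 0.2562, 0.0244]
eef_rot: [[-0.206, 0.979, 0.001], [0.979, 0.206, 0.001], [0.0, 0.002, -1.0]]
contact_force: [-0.6, 0.3, -2.0]
gripper_width: 0.473
grip_force: 30.0
```

```bash
python3 plan.py m:0.5328,0.255 z:0.0222
```

```text
t 23.9 P [0.5324 0.2562 0.0244] phi 11.9 w 0.473 F 30.0
m:0.5328,0.255 1 x [-0.05, 0.0, 0.0, 0.0]
z:0.0222 1 x [0.0, 0.0, 0.09, 0.0]
```

>>> {"name": "move_arm", "arguments": {
  "targets": [
    [[0,0,0.09,0],[0,0,0,0],[0,0,0,0]]
  ]
}}

```text
t: 24.15
tool_pos: [0.5324, 0.2562, 0.0219]
eef_rot: [[-0.206, 0.979, 0.001], [0.979, 0.206, 0.001], [0.0, 0.002, -1.0]]
contact_force: [1.4, 0.5, 1.7]
gripper_width: 0.471
grip_force: 30.0
```

>>> {"name": "move_arm", "arguments": {
  "targets": [
    [[0,0,0,0],[0,0,0,0],[0,0,0,0],[0,0,0,0],[0,0,0,0]]
  ],
  "claw": 0.4
}}

```text
t: 24.57
tool_pos: [0.5316, 0.2558, 0.0211]
eef_rot: [[-0.206, 0.979, -0.0], [0.979, 0.206, -0.0], [-0.0, -0.0, -1.0]]
contact_force: [0.6, 0.3, -0.5]
gripper_width: 0.701
grip_force: 0.0
```

>>> {"name": "move_arm", "arguments": {
  "targets": [
    [[0,0,-0.4,0],[0,0,-0.9,0],[0,0,-0.9,0],[0,0,-0.9,0],[0,0,-0.9,0]]
  ]
}}

```text
t: 24.98
tool_pos: [0.5317, 0.2557, 0.1229]
eef_rot: [[-0.206, 0.979, 0.0], [0.979, 0.206, 0.0], [0.0, 0.0, -1.0]]
contact_force: [-1.1, -0.4, -0.2]
gripper_width: 0.703
grip_force: 0.0
```

```bash
python3 plan.py p:-20.6,0.13 m:0.5489,0.0017
```

```text
t 24.9833 P [0.5317 0.2557 0.1229] phi 11.9 w 0.703 F 0.0
p:-20.6,0.13 6 x [0.0, 0.0, -0.05, 0.9]
m:0.5489,0.0017 10 x [-0.93, 0.42, 0.0, 0.0]
```

>>> {"name": "move_arm", "arguments": {
  "targets": [
    [[0,0,-0.1,0.9],[0,0,0,0.9],[0,0,0,0.9],[0,0,0,0.9],[0,0,0,0.9]]
  ]
}}

```text
t: 25.4
tool_pos: [0.5317, 0.256, 0.1246]
eef_rot: [[0.265, 0.964, 0.0], [0.964, -0.265, 0.001], [0.001, 0.0, -1.0]]
contact_force: [-0.4, 0.2, -0.1]
gripper_width: 0.697
grip_force: 0.0
```

>>> {"name": "move_arm", "arguments": {
  "targets": [
    [[0,0,0,0.9],[-0.93,0.42,0,0],[-0.93,0.42,0,0],[-0.93,0.42,0,0],[-0.93,0.42,0,0]]
  ]
}}

```text
t: 25.82
tool_pos: [0.5384, 0.1531, 0.1244]
eef_rot: [[0.35, 0.937, 0.0], [0.937, -0.35, 0.0], [0.0, 0.0, -1.0]]
contact_force: [0.3, 0.1, 0.4]
gripper_width: 0.702
grip_force: 0.0
```

>>> {"name": "move_arm", "arguments": {
  "targets": [
    [[-0.93,0.42,0,0],[-0.93,0.42,0,0],[-0.93,0.42,0,0],[-0.93,0.42,0,0],[-0.93,0.42,0,0]]
  ]
}}

```text
t: 26.23
tool_pos: [0.5469, 0.0256, 0.1245]
eef_rot: [[0.351, 0.937, 0.001], [0.937, -0.351, 0.0], [0.001, 0.0, -1.0]]
contact_force: [-0.6, -0.1, 0.4]
gripper_width: 0.701
grip_force: 0.0
```

>>> {"name": "move_arm", "arguments": {
  "targets": [
    [[-0.63,0.28,0,0],[-0.3,0.14,0,0],[0,0,0,0],[0,0,0,0],[0,0,0,0]]
  ]
}}

```text
t: 26.65
tool_pos: [0.5486, 0.0032, 0.1238]
eef_rot: [[0.349, 0.937, -0.0], [0.937, -0.349, 0.001], [0.001, -0.0, -1.0]]
contact_force: [0.6, 0.7, 0.5]
gripper_width: 0.7
grip_force: 0.0
```

```bash
python3 w.py w5 press_grip 0.5489,0.0017,-0.359;  python3 plan.py m:0.5489,0.0017 z:0.024
```

```text
t 26.7 P [0.5485 0.0032 0.1237] phi -20.4 w 0.699 F 0.0
m:0.5489,0.0017 1 x [-0.05, 0.04, 0.0, 0.0]
z:0.024 6 x [0.0, 0.0, 0.66, 0.0]
```

View pics/w5.png

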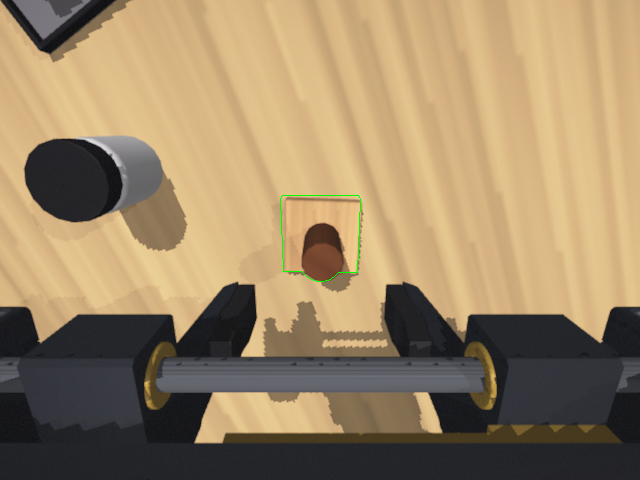

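The outline fits the press within 2 px; the handle is at (322,255) and the sole is square to the gripper. I grasp it.

>>> {"name": "move_arm", "arguments": {
  "targets": [
    [[-0.05,0.04,0,0],[0,0,0.9,0],[0,0,0.9,0],[0,0,0.9,0],[0,0,0.7,0]]
  ]
}}

```text
t: 27.12
tool_pos: [0.5486, 0.0008, 0.0372]
eef_rot: [[0.349, 0.937, -0.001], [0.937, -0.349, 0.0], [-0.0, -0.001, -1.0]]
contact_force: [0.5, 0.4, 0.1]
gripper_width: 0.701
grip_force: 0.0
```

>>> {"name": "move_arm", "arguments": {
  "targets": [
    [[0,0,0.4,0],[0,0,0.18,0],[0,0,0,0]]
  ]
}}

```text
t: 27.37
tool_pos: [0.5487, 0.0001, 0.0237]
eef_rot: [[0.35, 0.937, -0.001], [0.937, -0.35, -0.0], [-0.0, -0.001, -1.0]]
contact_force: [0.4, -0.6, 0.4]
gripper_width: 0.7
grip_force: 0.0
```

>>> {"name": "move_arm", "arguments": {
  "targets": [
    [[0,0,0,0],[0,0,0,0],[0,0,0,0],[0,0,0,0],[0,0,0,0]]
  ],
  "claw": -1
}}

```text
t: 27.78
tool_pos: [0.5494, -0.0002, 0.0247]
eef_rot: [[0.35, 0.937, 0.001], [0.937, -0.35, 0.0], [0.0, 0.001, -1.0]]
contact_force: [-0.3, -0.4, 0.6]
gripper_width: 0.347
grip_force: 0.0
```

>>> {"name": "move_arm", "arguments": {
  "targets": [
    [[0,0,0,0],[0,0,0,0],[0,0,0,0],[0,0,0,0],[0,0,0,0]]
  ]
}}

```text
t: 28.2
tool_pos: [0.5493, -0.0002, 0.0246]
eef_rot: [[0.351, 0.937, 0.0], [0.937, -0.351, 0.0], [0.0, 0.0, -1.0]]
contact_force: [-0.7, 0.1, 6.6]
gripper_width: 0.31
grip_force: 30.0
```

>>> {"name": "move_arm", "arguments": {
  "targets": [
    [[0,0,-0.3,0],[0,0,-0.6,0],[0,0,-0.9,0],[0,0,-0.9,0],[0,0,-0.9,0]]
  ]
}}

```text
t: 28.62
tool_pos: [0.5484, -0.0004, 0.1151]
eef_rot: [[0.351, 0.936, -0.001], [0.936, -0.351, -0.0], [-0.001, -0.001, -1.0]]
contact_force: [-0.4, -0.2, -1.6]
gripper_width: 0.308
grip_force: 29.9
```

```bash
python3 plan.py p:-13.1,0.12 m:0.5257,-0.2823 z:0.025
```

```text
t 28.6167 P [ 5.484e-01 -4.000e-04  1.151e-01] phi -20.5 w 0.308 F 29.9
p:-13.1,0.12 2 x [0.0, 0.0, -0.1, -0.62]
m:0.5257,-0.2823 12 x [-0.93, 0.14, 0.0, 0.0]
z:0.025 6 x [0.0, 0.0, 0.63, 0.0]
```

>>> {"name": "move_arm", "arguments": {
  "targets": [
    [[0,0,-0.1,-0.62],[0,0,-0.1,-0.62],[-0.5,0.07,0,0],[-0.93,0.14,0,0],[-0.93,0.14,0,0]]
  ]
}}

```text
t: 29.03
tool_pos: [0.5436, -0.0605, 0.119]
eef_rot: [[0.227, 0.974, -0.001], [0.974, -0.227, 0.0], [-0.0, -0.001, -1.0]]
contact_force: [0.2, -0.2, -1.8]
gripper_width: 0.313
grip_force: 29.9
```

>>> {"name": "move_arm", "arguments": {
  "targets": [
    [[-0.93,0.14,0,0],[-0.93,0.14,0,0],[-0.93,0.14,0,0],[-0.93,0.14,0,0],[-0.93,0.14,0,0]]
  ]
}}

```text
t: 29.45
tool_pos: [0.5337, -0.1791, 0.1188]
eef_rot: [[0.229, 0.973, -0.001], [0.973, -0.229, -0.0], [-0.001, -0.001, -1.0]]
contact_force: [0.6, -0.4, -2.4]
gripper_width: 0.311
grip_force: 29.9
```

>>> {"name": "move_arm", "arguments": {
  "targets": [
    [[-0.93,0.14,0,0],[-0.93,0.14,0,0],[-0.93,0.14,0,0],[-0.93,0.14,0,0],[-0.43,0.07,0,0]]
  ]
}}

```text
t: 29.87
tool_pos: [0.5246, -0.2863, 0.1191]
eef_rot: [[0.232, 0.973, -0.001], [0.973, -0.232, -0.002], [-0.003, -0.001, -1.0]]
contact_force: [-0.3, 0.2, -1.8]
gripper_width: 0.311
grip_force: 29.9
```

>>> {"name": "move_arm", "arguments": {
  "targets": [
    [[0,0,0,0],[0,0,0,0],[0,0,0,0],[0,0,0,0]]
  ]
}}

```text
t: 30.2
tool_pos: [0.5272, -0.2794, 0.119]
eef_rot: [[0.224, 0.975, -0.0], [0.975, -0.224, 0.001], [0.001, -0.001, -1.0]]
contact_force: [0.6, -0.1, -1.4]
gripper_width: 0.306
grip_force: 29.9
```

```bash
python3 w.py w6 press_grip 0.5257,-0.2823,-0.2285;  python3 plan.py m:0.5257,-0.2823 z:0.028
```

```text
t 30.25 P [ 0.5273 -0.2796  0.1191] phi -13.0 w 0.307 F 29.9
m:0.5257,-0.2823 1 x [-0.12, -0.04, 0.0, 0.0]
z:0.028 6 x [0.0, 0.0, 0.61, 0.0]
```

View pics/w6.png

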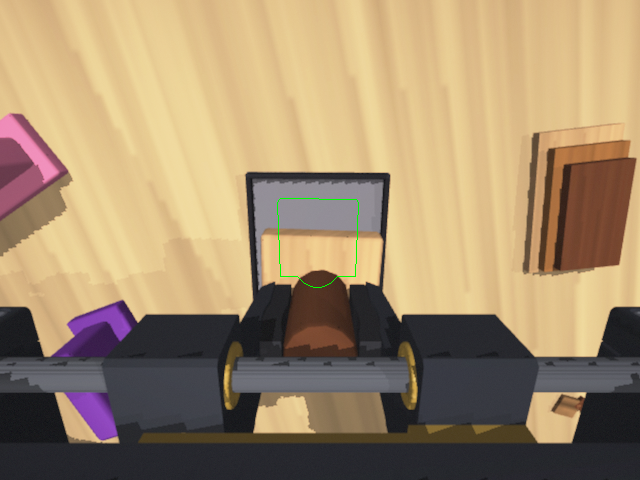

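The target lies central in the compartment on the +y side (columns 253–383). I lower the press.

>>> {"name": "move_arm", "arguments": {
  "targets": [
    [[-0.12,-0.04,0,0],[0,0,0.7,0],[0,0,0.8,0],[0,0,0.8,0],[0,0,0.6,0]]
  ]
}}

```text
t: 30.67
tool_pos: [0.5248, -0.2834, 0.0454]
eef_rot: [[0.226, 0.974, -0.001], [0.974, -0.226, 0.001], [0.0, -0.001, -1.0]]
contact_force: [1.1, 0.7, -1.3]
gripper_width: 0.309
grip_force: 29.9
```

>>> {"name": "move_arm", "arguments": {
  "targets": [
    [[0,0,0.4,0],[0,0,0.2,0],[0,0,0.06,0],[0,0,0,0],[0,0,0,0]]
  ]
}}

```text
t: 31.08
tool_pos: [0.5258, -0.2845, 0.0311]
eef_rot: [[0.226, 0.974, 0.001], [0.974, -0.226, -0.001], [-0.0, 0.001, -1.0]]
contact_force: [-0.7, 0.0, -1.4]
gripper_width: 0.31
grip_force: 29.9
```

```bash
python3 plan.py m:0.5257,-0.2823 z:0.0275
```

```text
t 31.0833 P [ 0.5258 -0.2845  0.0311] phi -13.1 w 0.31 F 29.9
m:0.5257,-0.2823 1 x [0.09, -0.02, 0.0, 0.0]
z:0.0275 1 x [0.0, 0.0, 0.14, 0.0]
```

Then I release and go for the jar.

>>> {"name": "move_arm", "arguments": {
  "targets": [
    [[0,0,0.08,0],[0,0,0.06,0],[0,0,0,0],[0,0,0,0]]
  ]
}}

```text
t: 31.42
tool_pos: [0.5258, -0.2845, 0.0277]
eef_rot: [[0.226, 0.974, 0.001], [0.974, -0.226, -0.0], [-0.0, 0.001, -1.0]]
contact_force: [-0.4, 0.4, 5.9]
gripper_width: 0.309
grip_force: 30.0
```

>>> {"name": "move_arm", "arguments": {
  "targets": [
    [[0,0,0,0],[0,0,0,0],[0,0,0,0],[0,0,0,0],[0,0,0,0]]
  ],
  "claw": 0.2
}}

```text
t: 31.83
tool_pos: [0.5251, -0.2842, 0.0266]
eef_rot: [[0.226, 0.974, -0.0], [0.974, -0.226, -0.0], [-0.0, -0.0, -1.0]]
contact_force: [0.2, 0.0, 0.2]
gripper_width: 0.599
grip_force: 0.0
```

>>> {"name": "move_arm", "arguments": {
  "targets": [
    [[0,0,-0.4,0],[0,0,-0.9,0],[0,0,-0.9,0],[0,0,-0.9,0],[0,0,-0.9,0]]
  ]
}}

```text
t: 32.25
tool_pos: [0.525, -0.2843, 0.1284]
eef_rot: [[0.227, 0.974, 0.0], [0.974, -0.227, -0.0], [-0.0, 0.0, -1.0]]
contact_force: [0.4, 0.6, 0.0]
gripper_width: 0.602
grip_force: 0.0
```

```bash
python3 plan.py m:0.4285,0.1011 z:0.022
```

```text
t 32.25 P [ 0.525  -0.2843  0.1284] phi -13.1 w 0.602 F 0.0
m:0.4285,0.1011 15 x [0.94, -0.48, 0.0, 0.0]
z:0.022 7 x [0.0, 0.0, 0.61, 0.0]
```

>>> {"name": "move_arm", "arguments": {
  "targets": [
    [[0.94,-0.48,0,0],[0.94,-0.48,0,0],[0.94,-0.48,0,0],[0.94,-0.48,0,0],[0.94,-0.48,0,0]]
  ],
  "claw": 1
}}

```text
t: 32.67
tool_pos: [0.493, -0.1551, 0.1275]
eef_rot: [[0.227, 0.974, 0.001], [0.974, -0.227, 0.0], [0.0, 0.001, -1.0]]
contact_force: [0.1, 0.3, -0.3]
gripper_width: 0.957
grip_force: 0.0
```

>>> {"name": "move_arm", "arguments": {
  "targets": [
    [[0.94,-0.48,0,0],[0.94,-0.48,0,0],[0.94,-0.48,0,0],[0.94,-0.48,0,0],[0.94,-0.48,0,0]]
  ]
}}

```text
t: 33.08
tool_pos: [0.4612, -0.027, 0.1274]
eef_rot: [[0.227, 0.974, 0.001], [0.974, -0.227, 0.0], [0.0, 0.001, -1.0]]
contact_force: [-0.3, -0.9, -0.7]
gripper_width: 1.001
grip_force: 0.0
```

>>> {"name": "move_arm", "arguments": {
  "targets": [
    [[0.94,-0.48,0,0],[0.94,-0.48,0,0],[0.94,-0.48,0,0],[0.94,-0.48,0,0],[0.6,-0.3,0,0]]
  ]
}}

```text
t: 33.5
tool_pos: [0.4314, 0.0932, 0.1273]
eef_rot: [[0.224, 0.975, 0.0], [0.975, -0.224, 0.001], [0.001, -0.0, -1.0]]
contact_force: [0.6, -0.4, -0.6]
gripper_width: 1.001
grip_force: 0.0
```

>>> {"name": "move_arm", "arguments": {
  "targets": [
    [[0.34,-0.18,0,0],[0,0,0,0],[0,0,0,0],[0,0,0,0],[0,0,0,0]]
  ]
}}

```text
t: 33.92
tool_pos: [0.43, 0.0985, 0.1269]
eef_rot: [[0.229, 0.974, 0.0], [0.974, -0.229, -0.0], [-0.0, 0.0, -1.0]]
contact_force: [0.1, -0.0, 0.5]
gripper_width: 1.002
grip_force: 0.0
```

```bash
python3 w.py w7 jar_mid 0.4285,0.1011,0;  python3 plan.py m:0.4285,0.1011 z:0.022
```

```text
t 33.9667 P [0.4299 0.0986 0.1268] phi -13.2 w 0.997 F 0.0
m:0.4285,0.1011 1 x [0.08, -0.08, 0.0, 0.0]
z:0.022 6 x [0.0, 0.0, 0.7, 0.0]
```

View pics/w7.png

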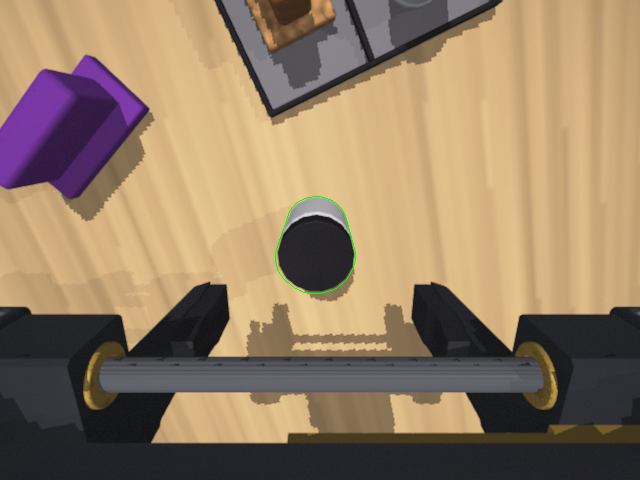

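The jar's outline fits, centred near (316,245). I grasp it; close 1.0 → 0.57.

>>> {"name": "move_arm", "arguments": {
  "targets": [
    [[0.08,-0.08,0,0],[0,0,0.9,0],[0,0,0.9,0],[0,0,0.9,0],[0,0,0.8,0]]
  ]
}}

```text
t: 34.38
tool_pos: [0.428, 0.102, 0.0381]
eef_rot: [[0.227, 0.974, -0.0], [0.974, -0.227, -0.0], [-0.0, -0.0, -1.0]]
contact_force: [0.2, -0.2, -0.1]
gripper_width: 1.001
grip_force: 0.0
```

>>> {"name": "move_arm", "arguments": {
  "targets": [
    [[0,0,0.5,0],[0,0,0.2,0],[0,0,0,0]]
  ]
}}

```text
t: 34.63
tool_pos: [0.4275, 0.1018, 0.0209]
eef_rot: [[0.227, 0.974, -0.002], [0.974, -0.227, -0.001], [-0.001, -0.002, -1.0]]
contact_force: [0.3, 0.1, 0.4]
gripper_width: 0.999
grip_force: 0.0
```

>>> {"name": "move_arm", "arguments": {
  "targets": [
    [[0,0,0,0],[0,0,0,0],[0,0,0,0],[0,0,0,0],[0,0,0,0]]
  ],
  "claw": -1
}}

```text
t: 35.05
tool_pos: [0.4284, 0.1025, 0.0222]
eef_rot: [[0.226, 0.974, 0.001], [0.974, -0.226, 0.0], [0.001, 0.001, -1.0]]
contact_force: [-0.3, -0.3, 1.0]
gripper_width: 0.65
grip_force: 0.0
```

>>> {"name": "move_arm", "arguments": {
  "targets": [
    [[0,0,0,0],[0,0,0,0],[0,0,0,0],[0,0,0,0],[0,0,0,0]]
  ]
}}

```text
t: 35.47
tool_pos: [0.4283, 0.1025, 0.022]
eef_rot: [[0.226, 0.974, 0.0], [0.974, -0.226, 0.0], [0.0, 0.0, -1.0]]
contact_force: [-1.5, 0.1, 5.4]
gripper_width: 0.558
grip_force: 30.0
```

>>> {"name": "move_arm", "arguments": {
  "targets": [
    [[0,0,-0.3,0],[0,0,-0.6,0],[0,0,-0.9,0],[0,0,-0.9,0],[0,0,-0.9,0]]
  ]
}}

```text
t: 35.88
tool_pos: [0.4274, 0.102, 0.1127]
eef_rot: [[0.227, 0.974, -0.001], [0.974, -0.227, -0.001], [-0.001, -0.001, -1.0]]
contact_force: [0.6, 0.2, -1.4]
gripper_width: 0.56
grip_force: 30.0
```

```bash
python3 plan.py z:0.13 m:0.5053,-0.37 z:0.025
```

```text
t 35.8833 P [0.4274 0.102  0.1127] phi -13.1 w 0.56 F 30.0
z:0.13 1 x [0.0, 0.0, -0.69, 0.0]
m:0.5053,-0.37 19 x [-0.93, 0.38, 0.0, 0.0]
z:0.025 7 x [0.0, 0.0, 0.6, 0.0]
```

>>> {"name": "move_arm", "arguments": {
  "targets": [
    [[0,0,-0.5,0],[-0.4,0.16,-0.3,0],[-0.8,0.33,0,0],[-0.93,0.38,0,0],[-0.93,0.38,0,0]]
  ]
}}

```text
t: 36.3
tool_pos: [0.4408, 0.0193, 0.1317]
eef_rot: [[0.225, 0.974, -0.001], [0.974, -0.225, -0.0], [-0.0, -0.001, -1.0]]
contact_force: [-0.1, -0.1, -0.7]
gripper_width: 0.561
grip_force: 30.0
```

>>> {"name": "move_arm", "arguments": {
  "targets": [
    [[-0.93,0.38,0,0],[-0.93,0.38,0,0],[-0.93,0.38,0,0],[-0.93,0.38,0,0],[-0.93,0.38,0,0]]
  ]
}}

```text
t: 36.72
tool_pos: [0.4602, -0.1053, 0.1314]
eef_rot: [[0.227, 0.974, -0.001], [0.974, -0.227, -0.0], [-0.0, -0.001, -1.0]]
contact_force: [-0.2, -1.1, -1.1]
gripper_width: 0.56
grip_force: 30.0
```

>>> {"name": "move_arm", "arguments": {
  "targets": [
    [[-0.93,0.38,0,0],[-0.93,0.38,0,0],[-0.93,0.38,0,0],[-0.93,0.38,0,0],[-0.93,0.38,0,0]]
  ]
}}

```text
t: 37.13
tool_pos: [0.4799, -0.2291, 0.1312]
eef_rot: [[0.227, 0.974, -0.002], [0.974, -0.227, 0.0], [-0.0, -0.002, -1.0]]
contact_force: [-0.4, -1.0, -2.5]
gripper_width: 0.562
grip_force: 30.0
```

>>> {"name": "move_arm", "arguments": {
  "targets": [
    [[-0.93,0.38,0,0],[-0.93,0.38,0,0],[-0.93,0.38,0,0],[-0.93,0.38,0,0],[-0.6,0.25,0,0]]
  ]
}}

```text
t: 37.55
tool_pos: [0.4981, -0.346, 0.1312]
eef_rot: [[0.229, 0.973, -0.001], [0.973, -0.229, -0.001], [-0.001, -0.001, -1.0]]
contact_force: [0.1, -0.9, -1.6]
gripper_width: 0.558
grip_force: 30.0
```

>>> {"name": "move_arm", "arguments": {
  "targets": [
    [[-0.8,0.33,0,0],[-0.2,0.05,0,0],[0,0,0,0],[0,0,0,0],[0,0,0,0]]
  ]
}}

```text
t: 37.97
tool_pos: [0.5031, -0.3674, 0.1313]
eef_rot: [[0.225, 0.974, -0.001], [0.974, -0.225, 0.002], [0.001, -0.001, -1.0]]
contact_force: [-0.2, -0.4, -2.1]
gripper_width: 0.559
grip_force: 30.0
```

```bash
python3 plan.py m:0.5053,-0.37 z:0.0255
```

```text
t 37.9667 P [ 0.5031 -0.3674  0.1313] phi -13.0 w 0.559 F 30.0
m:0.5053,-0.37 1 x [-0.08, 0.11, 0.0, 0.0]
z:0.0255 7 x [0.0, 0.0, 0.6, 0.0]
```

>>> {"name": "move_arm", "arguments": {
  "targets": [
    [[-0.08,0.1,0,0],[0,0,0.7,0],[0,0,0.8,0],[0,0,0.8,0],[0,0,0.8,0]]
  ]
}}

```text
t: 38.38
tool_pos: [0.506, -0.3705, 0.0536]
eef_rot: [[0.225, 0.974, 0.001], [0.974, -0.225, 0.0], [0.0, 0.001, -1.0]]
contact_force: [0.1, -0.3, -1.6]
gripper_width: 0.56
grip_force: 30.0
```

>>> {"name": "move_arm", "arguments": {
  "targets": [
    [[0,0,0.6,0],[0,0,0.3,0],[0,0,0.15,0],[0,0,0,0],[0,0,0,0]]
  ]
}}

```text
t: 38.8
tool_pos: [0.5059, -0.3719, 0.0287]
eef_rot: [[0.226, 0.974, 0.001], [0.974, -0.226, -0.001], [-0.0, 0.001, -1.0]]
contact_force: [0.4, -0.2, -0.6]
gripper_width: 0.56
grip_force: 30.0
```

```bash
python3 plan.py m:0.5053,-0.37 z:0.025
```

```text
t 38.8 P [ 0.5059 -0.3719  0.0287] phi -13.1 w 0.56 F 30.0
m:0.5053,-0.37 1 x [0.07, -0.04, 0.0, 0.0]
z:0.025 1 x [0.0, 0.0, 0.15, 0.0]
```

>>> {"name": "move_arm", "arguments": {
  "targets": [
    [[0,0,0.08,0],[0,0,0.06,0],[0,0,0,0],[0,0,0,0]]
  ]
}}

```text
t: 39.13
tool_pos: [0.506, -0.3719, 0.0251]
eef_rot: [[0.226, 0.974, 0.001], [0.974, -0.226, -0.001], [-0.0, 0.001, -1.0]]
contact_force: [1.2, 0.3, 1.3]
gripper_width: 0.564
grip_force: 30.0
```

>>> {"name": "move_arm", "arguments": {
  "targets": [
    [[0,0,0,0],[0,0,0,0],[0,0,0,0],[0,0,0,0],[0,0,0,0]]
  ],
  "claw": 0.6
}}

```text
t: 39.55
tool_pos: [0.5053, -0.3714, 0.0245]
eef_rot: [[0.226, 0.974, -0.0], [0.974, -0.226, 0.0], [0.0, -0.0, -1.0]]
contact_force: [0.3, 0.7, -0.5]
gripper_width: 0.798
grip_force: 0.0
```

>>> {"name": "move_arm", "arguments": {
  "targets": [
    [[0,0,-0.4,0],[0,0,-0.9,0],[0,0,-0.9,0],[0,0,-0.9,0],[0,0,-0.9,0]]
  ]
}}

```text
t: 39.97
tool_pos: [0.5052, -0.3716, 0.1262]
eef_rot: [[0.227, 0.974, 0.0], [0.974, -0.227, -0.0], [-0.0, 0.0, -1.0]]
contact_force: [0.5, -0.1, 0.2]
gripper_width: 0.801
grip_force: 0.0
```

>>> {"name": "move_arm", "arguments": {
  "targets": [
    [[0.5,-0.9,-0.9,0],[0.5,-0.9,-0.9,0],[0.5,-0.9,-0.9,0],[0.5,-0.9,-0.9,0],[0.5,-0.9,-0.9,0]]
  ]
}}

```text
t: 40.38
tool_pos: [0.4087, -0.2844, 0.2383]
eef_rot: [[0.227, 0.974, 0.0], [0.974, -0.227, 0.0], [0.0, 0.0, -1.0]]
contact_force: [-0.2, 1.1, 1.0]
gripper_width: 0.805
grip_force: 0.0
```

```bash
cat > fin.py <<'E'
from fit import *
ps=[robot.get_image('top'),robot.get_image('scene')]; save(ps[1]['image'],'fin'); save(ps[0]['image'],'fintop')
Tr=dict(tray3=(.4839,.2926,.2101),tray2=(.5166,-.3213,-.2285))
for n,(q,t) in dict(big_tin_mid=((.5153,.3371),'tray3'),small_tin_mid=((.5328,.255),'tray3'),float_grip=((.44,.283,.21),'tray3'),press_grip=((.5257,-.2823,-.2285),'tray2'),jar_mid=((.5053,-.37),'tray2')).items():
    try:
        x,f,k=fit(n,q,ps); a,b,y=Tr[t]; c,s=np.cos(y),np.sin(y); d=x[:2]-[a,b]; print(n,np.round([c*d[0]+s*d[1],-s*d[0]+c*d[1]],4),round(f,3),k)
    except Exception as e: print(n,e)
print(robot.read_state()['t'])
E
python3 fin.py
```

```text
big_tin_mid [0.041  0.0412] -0.897 2
small_tin_mid [ 0.0415 -0.0439] -0.905 2
float_grip [-0.0423 -0.0012] -0.934 1
press_grip [0.0024 0.0381] -0.897 2
jar_mid [ 0.0028 -0.055 ] -0.907 1
40.9833
```

View pics/fin.png

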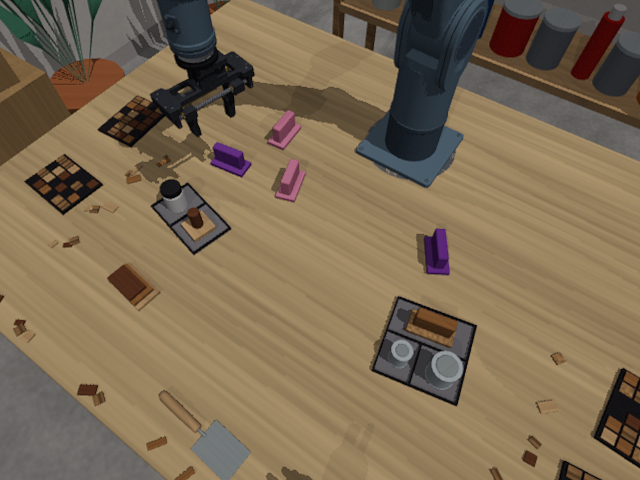

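View pics/fintop.png

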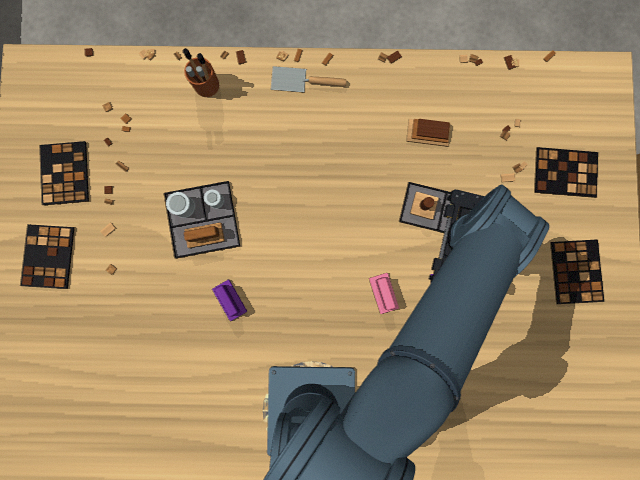

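The pictures show all five things upright in their compartments: big tin (445,370), small tin (401,353), float (432,325), press (197,222) and jar (173,195) in the scene view. The offcuts have not moved. I hand in.

```bash
python3 -c "
from workcell import robot
print(robot.job_done())"
```

```text
the job is handed in; nothing more can be done
None
```

All five things are in their own compartments, upright and inside the position limits in the final camera check; the offcuts and look-alikes were left alone, and the job was handed in at about 41 s, though no verdict came back.

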